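# Sweep clamping washers through the tray gate into the bin

### The job

Clear the three loose clamping washers off the sorting tray: with the fingertips, push them one at a time through the narrow gate and on over the slot, so that each drops into the bin below. Slide them gently, never pinch or lift them, and leave the hex nut and the standing bolt on the tray, and the brush and tub beside it, as they are.

Things in the scene. Friction and masses are not known exactly. Their poses are not given: they have to be found in the camera images.
- tray: fixed sheet-steel sorting tray on legs, a bin under its spout; origin on the bench below it. +y is the feed direction (to gate, slot, bin), +x to the right of it, z up; turned up to 0.25 rad from the base frame. Flat dark deck 80 mm above the bench, from x -146 to 146 and y -191 to 80 mm inside rims 14 mm high and 4 mm thick; the front rim, y 80 to 86 mm, has a gate in its middle
- gate (a point): the middle of the gate, on the deck surface, 83 mm from the tray origin along tray y: a gap 54 mm wide (tray x) in the front rim (14 mm high, 6 mm thick along tray y). Rails 14 mm high flare at 45 degrees from its sides, back to x = +-64 mm at y = 46 mm
- slot (a point): the middle of the drop slot, level with the deck, 37 mm beyond the gate point: an open hole 60 mm wide (tray x) and 68 mm long (tray y) that begins at the far face of the gate wall (3 mm beyond the gate point) and ends at a 14 mm high stop; a washer tips in once its centre is past the near edge
- bin (a point): the middle of the inner floor of the open stacking bin under the slot, 4 mm above the bench, 138 mm from the tray origin along tray y; inside 114 mm (tray x) by 129 mm (tray y), back and sides 68 mm high, the end away from the gate lowered to 34 mm
- washer_a: heavy flat steel clamping washer lying flat, 44 mm outside diameter, 21 mm hole, 8 mm thick, about 75 g, slides freely when pushed; origin at the centre of its underside. It starts on the tray deck, in the back half of it, its centre 80 to 160 mm from the back rim; the three washers are alike and their names do not tell their places
- washer_b: heavy flat steel clamping washer lying flat, 44 mm outside diameter, 21 mm hole, 8 mm thick, about 75 g, slides freely when pushed; origin at the centre of its underside. It starts on the tray deck, in the back half of it, its centre 80 to 160 mm from the back rim; the three washers are alike and their names do not tell their places
- washer_c: heavy flat steel clamping washer lying flat, 44 mm outside diameter, 21 mm hole, 8 mm thick, about 75 g, slides freely when pushed; origin at the centre of its underside. It starts on the tray deck, in the back half of it, its centre 80 to 160 mm from the back rim; the three washers are alike and their names do not tell their places
- nut: plain steel hexagon nut, 30 mm across flats, 18 mm high, lying flat in one front corner of the deck (beside the flared rail, about 115 mm off the tray's middle line); origin at the centre of its underside; to be left alone
- bolt: plain steel hexagon bolt standing on its head, 62 mm tall, head 30 mm across flats and 12.5 mm high, shank 20 mm, in the other front corner of the deck; origin at the centre of the underside of its head; to be left standing
- brush: black foam-faced brush with a round wooden handle lying on the bench beyond the bin; foam block 110 x 75 x 30 mm at its +x end, centre 75 mm from the origin, handle top 57 mm above the bench, reaching 90 mm to -x of the origin; to be left alone
- tub: round white plastic tub with a dark band, 114 mm across, 106 mm tall, on the bench to the robot's right of the tray; origin at the centre of its underside; to be left alone

How it is judged (in metres and radians):
On the way, in this order (a step that is already met when the one before it is completed fails the run):
1. a first washer has dropped through the slot into the bin (((z of washer_a in the frame of tray between -0.002 and 0.06 m and x of washer_a in the frame of tray between -0.057 and 0.057 m and y of washer_a in the frame of tray between 0.073 and 0.202 m) or (z of washer_b in the frame of tray between -0.002 and 0.06 m and x of washer_b in the frame of tray between -0.057 and 0.057 m and y of washer_b in the frame of tray between 0.073 and 0.202 m) or (z of washer_c in the frame of tray between -0.002 and 0.06 m and x of washer_c in the frame of tray between -0.057 and 0.057 m and y of washer_c in the frame of tray between 0.073 and 0.202 m))), for 0.2 s.
2. a second washer has followed it into the bin, on its own ((((z of washer_a in the frame of tray between -0.002 and 0.06 m and x of washer_a in the frame of tray between -0.057 and 0.057 m and y of washer_a in the frame of tray between 0.073 and 0.202 m) and (z of washer_b in the frame of tray between -0.002 and 0.06 m and x of washer_b in the frame of tray between -0.057 and 0.057 m and y of washer_b in the frame of tray between 0.073 and 0.202 m)) or ((z of washer_a in the frame of tray between -0.002 and 0.06 m and x of washer_a in the frame of tray between -0.057 and 0.057 m and y of washer_a in the frame of tray between 0.073 and 0.202 m) and (z of washer_c in the frame of tray between -0.002 and 0.06 m and x of washer_c in the frame of tray between -0.057 and 0.057 m and y of washer_c in the frame of tray between 0.073 and 0.202 m)) or ((z of washer_b in the frame of tray between -0.002 and 0.06 m and x of washer_b in the frame of tray between -0.057 and 0.057 m and y of washer_b in the frame of tray between 0.073 and 0.202 m) and (z of washer_c in the frame of tray between -0.002 and 0.06 m and x of washer_c in the frame of tray between -0.057 and 0.057 m and y of washer_c in the frame of tray between 0.073 and 0.202 m)))), for 0.2 s.
3. the third washer has followed into the bin, on its own (z of washer_a in the frame of tray between -0.002 and 0.06 m and x of washer_a in the frame of tray between -0.057 and 0.057 m and y of washer_a in the frame of tray between 0.073 and 0.202 m and z of washer_b in the frame of tray between -0.002 and 0.06 m and x of washer_b in the frame of tray between -0.057 and 0.057 m and y of washer_b in the frame of tray between 0.073 and 0.202 m and z of washer_c in the frame of tray between -0.002 and 0.06 m and x of washer_c in the frame of tray between -0.057 and 0.057 m and y of washer_c in the frame of tray between 0.073 and 0.202 m), for 0.2 s.
At the end, for the whole second after the job is handed in: All three washers lie at rest inside the bin below the slot (origin at least 20 mm below the deck, between the bin's walls); the nut lies and the bolt stands within 15 mm of where each started, tilted less than 0.15 rad (all of step 3 and linear speed of each of washer_a, washer_b, washer_c below 0.02 m/s and distance of each of nut, bolt from where it was at the start of the episode below 0.015 m and angle between each of nut, bolt's own z axis and vertical below 0.15 rad); the robot touches nothing.
It fails at once if a washer is lifted off the deck (more than 15 mm above it) (z of any of washer_a, washer_b, washer_c in the frame of tray above 0.095 m).
It fails at once if a washer is pinched or pressed hard by the fingers (over 25 N) (contact force between the fingers and washer_a above 25 N or contact force between the fingers and washer_b above 25 N or contact force between the fingers and washer_c above 25 N).
It fails at once if the nut or the bolt is moved more than 15 mm or tipped (not (distance of each of nut, bolt from where it was at the start of the episode below 0.015 m and angle between each of nut, bolt's own z axis and vertical below 0.15 rad)).
It fails at once if the brush or the tub is moved more than 20 mm (distance of any of brush, tub from where it was at the start of the episode above 0.02 m).
It also fails if it takes over 54 s, if anything falls off the work surface, if the arm or the gripper's body presses on something with over 40 N, if the wrist force passes 120 N, or if a joint passes its speed limit or range.

### The arm

A 6-joint arm with a two-finger parallel gripper is mounted at the origin on the work surface. World frame = base frame: x ahead of the robot, y to its left, z up, the work surface at z = 0. Lengths are in mm, angles in rad, forces in N, time in s.
With the tool pointing down it reaches from about 350 to 875 mm from the base axis. Payload 4.2 kg.
Tool frame: the origin (TCP) lies between the finger pads; the fingertips stand 14 mm ahead of it and the grasp point (between the pads) lies 5 mm behind it; z points along the fingers, y is the line along which they close (so a half turn about z gives the same grasp; the last joint's range is limited). The gripper opens to 85 mm and grips with 20 to 120 N. Pads are 22 mm wide; open, the fingers measure 114 mm over their backs; the gripper's body (76 mm by 85 mm) begins 54 mm behind the grasp point. The pads swing forward as they close: fully open they stand 13 mm farther back than shut.
Start: joints at [1.502, 0.385, 0.008, 0, -1.194, -0.259], TCP at [201.193, 591.71, 245.312] pointing down, gripper open.
Joint ranges: [-3.14, 3.14], [-1.21, 2.06], [-1.07, 1.41], [-3.16, 2.05], [-2.99, -0.16], [-3.1, 3.1]. Speed limits (rad/s): [2.79, 2.79, 3.14, 3.14, 3.14, 3.14].

### API

Orientations are given as a unit quaternion [x, y, z, w].
In Python, from bench import * gives the robot as it stands.
- The arm moves only by the tool carry_out, never from a script. Its argument "motion" is a list of rows, each a list of 7 numbers: the turn, a rotation vector about the tool's x, y, z in rad, then the shift along the tool's x, y, z in mm, then the opening, from -1 (shut) to 1 (fully open), so that 0 is half open. A call has 1 to 5 rows; each row is the pose to reach, as a shift and turn from the pose commanded when the call began, along the tool's axes at that moment; what a row does not reach only later rows make up. A row lasts 1/8 s, in which the tool goes at most 62.5 mm and 10.7 degrees, less where a joint would pass 70% of its speed; a pose out of reach is approached as far as the arm can. A call with a gripper value outside its range is refused whole. The fingers move at their own pace and stop on an object; the grip force is fixed at half the most. Time passes only in rows, so rows that repeat a pose let the fingers close. It gives the time, the measured TCP pose, the force, the opening and the grip force at its end, in the units of the state.
- read_state(): the state, without advancing time (a new reading comes with each control period).
- get_image(name): name is "scene" or "top" or "wrist"; returns a dict with "color" (384x512x3 uint8, blue, green, red), "mtx" (3x3 intrinsics, pixels), "position" and "orientation" of the camera in the world. Camera axes: x right, y down, z forward; pixel columns grow to the right and rows downward; lengths in mm; the calibration is good to about 2 mm. A picture is of the moment at which its call begins. There is no depth.
- job_done(): hands the job in; it is judged then, once.
The state is a dict: "clock": time; "joints": joint angles; "joint_vel": joint speeds; "joint_efforts": joint torques, N m; "position": TCP position; "ee_rot": TCP orientation; "contact_force": force on the tool from outside, world axes, zero at the start; "wrist_torque": the same for the moment, N m; "gripper_width": finger opening in mm; "grasp_force": force on a finger pad.
Only numpy, scipy, OpenCV 4.12 (cv2) and the standard library are available. Lean on these libraries where they do the work, as an engineer would, in place of code of your own. Each camera call takes 0.05 s, during which the arm holds its last target. There are 200 camera calls.

## Working session

There is one attempt and no reset: what is moved stays moved. The work goes in short steps, Python scripts to look and compute and a tool call to move; the robot and the scene stay as the last step left them, time stands still between calls to the robot, and variables do not carry over. Pictures are saved under pics/ and viewed, at most 10 in all, crops included, and the job is handed in when it is done.

Besides the shell and the picture viewer there is one more tool, called after ">>>" in YAML: its name, and indented under it one key for each argument. carry_out: Moves the arm, as the interface text tells. Its arguments: {"type":"object","properties":{"motion":{"type":"array"}},"required":["motion"]}

```bash
mkdir -p pics; cat > h.py <<'E'
from bench import *
import numpy as np, cv2
from scipy.spatial.transform import Rotation as R
def px2w(im,px,z):
    px=np.atleast_2d(np.array(px,float)); d=np.c_[px,np.ones(len(px))]@np.linalg.inv(im["mtx"]).T
    d=d@R.from_quat(im["orientation"]).as_matrix().T; p=np.array(im["position"],float)
    return p+d*((z-p[2])/d[:,2])[:,None]
E
python3 - <<'E'
from h import *
s=read_state();print(s["clock"],s["position"],s["ee_rot"],s["gripper_width"])
for n in("top","scene"):
    im=get_image(n);cv2.imwrite(f"pics/{n}0.png",im["color"]);print(n,im["mtx"].tolist(),im["position"],im["orientation"])
E
```

```text
0.0 [201.0256706  591.1978848  244.19336812] [ 9.86581578e-01 -1.63265300e-01 -1.29363426e-04  1.10200617e-03] 85.08125796019671
top [[377.1919547732683, 0.0, 253.39533697830183], [0.0, 377.1919547732683, 183.63484246938728], [0.0, 0.0, 1.0]] [ 351.45699877   50.22877999 1080.03522382] [-0.69326229  0.71174545 -0.08156487  0.07844102]
scene [[382.5798820871873, 0.0, 256.34293884905304], [0.0, 382.5798820871873, 187.95566732373038], [0.0, 0.0, 1.0]] [1120.50950744  264.97646385 1043.59717776] [ 0.53619248  0.79620328 -0.22806633 -0.16292238]
```

View pics/top0.png

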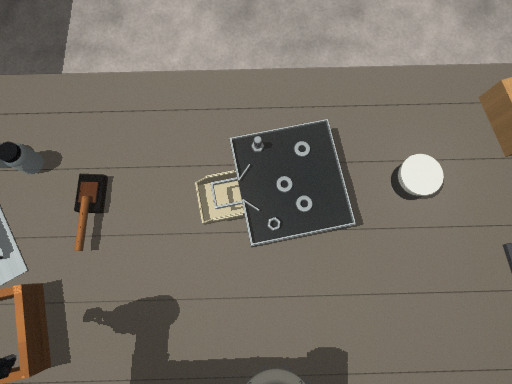

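```bash
python3 - <<'E'
from h import *
im=get_image("top");c=im["color"]
cv2.imwrite("pics/top1.png",cv2.resize(c[110:255,185:365],None,fx=4,fy=4,interpolation=cv2.INTER_CUBIC))
g=cv2.cvtColor(c,cv2.COLOR_BGR2GRAY)
for p in[(302,149),(284,184),(304,203),(274,223),(258,143)]:
    x,y=p;w=g[y-11:y+12,x-11:x+12]
    m=(w>90).astype(float);yy,xx=np.nonzero(m);q=(x-11+xx.mean(),y-11+yy.mean())
    print(p,q,len(xx),px2w(im,q,88).round(1))
E
```

```text
(302, 149) (np.float64(301.4709677419355), np.float64(148.13548387096773)) 155 [[677.3 -92.5  88. ]]
(284, 184) (np.float64(283.81875), np.float64(183.5)) 160 [[578.5 -39.4  88. ]]
(304, 203) (np.float64(303.6890243902439), np.float64(203.0487804878049)) 164 [[523.6 -90.   88. ]]
(274, 223) (np.float64(273.4767441860465), np.float64(223.13953488372093)) 86 [[472.1  -7.3  88. ]]
(258, 143) (np.float64(255.70344827586206), np.float64(139.89655172413794)) 145 [[704.6  33.1  88. ]]
```

View pics/top1.png

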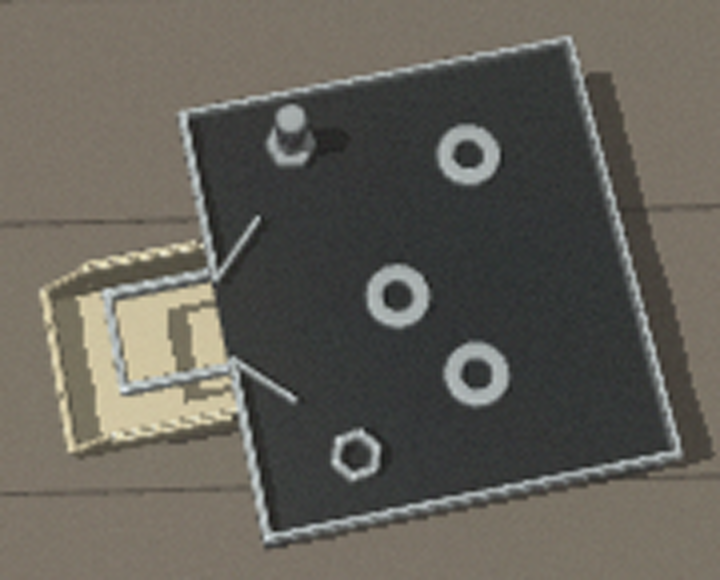

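```bash
cat >> h.py <<'E'
def cfit(src,dst):
    A=src-src.mean(0);B=dst-dst.mean(0);th=np.arctan2((A[:,0]*B[:,1]-A[:,1]*B[:,0]).sum(),(A*B).sum())
    M=np.array([[np.cos(th),-np.sin(th)],[np.sin(th),np.cos(th)]]);return th,dst.mean(0)-M@src.mean(0),M
E
python3 - <<'E'
from h import *
im=get_image("top")
f=lambda L:(np.array(L)+.5)/4-.5+[185,110]
C=px2w(im,f([(181,113),(571,39),(681,455),(266,543)]),94)[:,:2]
S=np.array([(150,86),(150,-195),(-150,-195),(-150,86.)])
th,t,M=cfit(S,C);print(th,t,(C-(S@M.T+t)).round(1).tolist())
np.savez("tray.npz",th=th,t=t,M=M)
P=px2w(im,f([(468,154),(398,296),(477,374)]),88)[:,:2]
print(((P-t)@M).round(1).tolist(),P.round(1).tolist())
Q=np.r_[px2w(im,f([(356,455)]),98),px2w(im,f([(290,145)]),90),px2w(im,f([(238,360),(218,277),(295,400),(260,217)]),94)][:,:2];print(((Q-t)@M).round(1).tolist())
E
```

```text
0.174666672204518 [577.58756604  -4.22993702] [[-0.2, -2.3], [-1.5, 1.5], [1.4, 2.1], [0.4, -1.4]]
[[82.8, -104.7], [-5.7, -35.5], [-68.3, -75.5]] [[677.3, -93.0], [578.1, -40.2], [523.4, -90.5]]
[[-106.2, 15.8], [113.0, 14.5], [-28.3, 78.9], [30.0, 81.1], [-62.2, 47.3], [65.5, 45.1]]
```

```bash
cat >> h.py <<'E'
T=np.load("tray.npz") if __import__("os").path.exists("tray.npz") else None
def goto(targets,op,step=55,dz=None):
    """targets: (tray x,y,world z,heading rad). prints rows relative to the measured pose"""
    s=read_state();p0=np.array(s["position"]);R0=R.from_quat(s["ee_rot"]);M=T["M"]
    x0=R0.as_matrix()[:,0];h0=(np.arctan2(x0[1],x0[0])-T["th"]+np.pi/2+np.pi)%(2*np.pi)-np.pi
    print("t",round(s["clock"],2),"tray",(M.T@(p0[:2]-T["t"])).round(1),"z",p0[2].round(1),"h",h0.round(3),"F",np.round(s["contact_force"],1),"w",round(s["gripper_width"],1))
    cur=np.r_[M.T@(p0[:2]-T["t"]),p0[2],h0];out=[]
    for t in targets:
        t=np.array(t,float);d=t-cur;n=max(1,int(np.ceil(max(np.linalg.norm(d[:3])/step,abs(d[3])/.17))))
        for k in range(1,n+1):
            q=cur+d*k/n;w=np.r_[M@q[:2]+T["t"],q[2]]
            yaw=T["th"]-np.pi/2+q[3]
            Rt=R.from_matrix(np.array([[np.cos(yaw),np.sin(yaw),0],[np.sin(yaw),-np.cos(yaw),0],[0,0,-1.]]))
            rv=(R0.inv()*Rt).as_rotvec()
            out.append(list(rv.round(3))+list(R0.inv().apply(w-p0).round(1))+[op])
        cur=t
    for i,o in enumerate(out): print(i,[float(v) for v in o])
E
python3 -c "
from h import *
goto([(-5.7,-76,245,0)],-0.62)"
```

```text
t 0.2 tray [-267.2  652. ] z 244.7 h 1.068 F [ 0.2 -0.   0.1] w 85.5
0 [0.001, -0.0, 0.071, 38.7, 34.1, 0.0, -0.62]
1 [0.001, -0.0, 0.142, 77.3, 68.3, 0.1, -0.62]
2 [0.001, -0.0, 0.214, 116.0, 102.4, 0.1, -0.62]
3 [0.001, -0.0, 0.285, 154.6, 136.5, 0.1, -0.62]
4 [0.001, -0.0, 0.356, 193.3, 170.7, 0.1, -0.62]
5 [0.001, -0.0, 0.427, 231.9, 204.8, 0.2, -0.62]
6 [0.001, -0.0, 0.499, 270.6, 238.9, 0.2, -0.62]
7 [0.001, -0.0, 0.57, 309.3, 273.1, 0.2, -0.62]
8 [0.001, -0.001, 0.641, 347.9, 307.2, 0.2, -0.62]
9 [0.001, -0.001, 0.712, 386.6, 341.3, 0.3, -0.62]
10 [0.001, -0.001, 0.783, 425.2, 375.5, 0.3, -0.62]
11 [0.001, -0.001, 0.855, 463.9, 409.6, 0.3, -0.62]
12 [0.001, -0.001, 0.926, 502.6, 443.7, 0.3, -0.62]
13 [0.001, -0.001, 0.997, 541.2, 477.9, 0.4, -0.62]
14 [0.001, -0.001, 1.068, 579.9, 512.0, 0.4, -0.62]
```

>>> carry_out:
  motion:
    - [0,0,0.07,39,34,0,-0.62]
    - [0,0,0.14,77,68,0,-0.62]
    - [0,0,0.21,116,102,0,-0.62]
    - [0,0,0.285,155,136,0,-0.62]
    - [0,0,0.355,193,170,0,-0.62]

```text
clock: 0.82
position: [329.7, 367.0, 245.3]
ee_rot: [0.942, -0.336, 0.0, -0.0]
contact_force: [1.6, -0.4, 0.5]
gripper_width: 16.4
grasp_force: 0.0
```

```bash
python3 -c "
from h import *
goto([(-5.7,-76,245,0)],-0.62,step=58)"
```

```text
t 0.82 tray [-179.6  408.7] z 245.3 h 0.711 F [ 1.6 -0.4  0.5] w 16.4
0 [-0.0, 0.0, 0.079, 53.4, 20.5, 0.0, -0.62]
1 [-0.0, 0.0, 0.158, 106.8, 41.0, 0.1, -0.62]
2 [-0.0, 0.0, 0.237, 160.2, 61.6, 0.1, -0.62]
3 [-0.0, 0.0, 0.316, 213.6, 82.1, 0.1, -0.62]
4 [-0.0, 0.0, 0.395, 267.0, 102.6, 0.2, -0.62]
5 [-0.0, 0.0, 0.474, 320.4, 123.1, 0.2, -0.62]
6 [-0.0, 0.0, 0.553, 373.8, 143.6, 0.2, -0.62]
7 [-0.0, 0.0, 0.632, 427.3, 164.1, 0.3, -0.62]
8 [-0.0, 0.0, 0.711, 480.7, 184.7, 0.3, -0.62]
```

>>> carry_out:
  motion:
    - [0,0,0.08,53,20,0,-0.62]
    - [0,0,0.16,107,41,0,-0.62]
    - [0,0,0.24,160,62,0,-0.62]
    - [0,0,0.32,214,82,0,-0.62]
    - [0,0,0.395,267,103,0,-0.62]

```text
clock: 1.45
position: [472.0, 118.6, 245.5]
ee_rot: [0.858, -0.514, 0.0, -0.0]
contact_force: [0.9, 0.2, 0.6]
gripper_width: 16.2
grasp_force: 0.0
```

```bash
python3 -c "
from h import *
goto([(-5.7,-76,170,0),(-5.7,-76,115,0)],-0.62,step=60)"
```

```text
t 1.45 tray [-82.7 139.3] z 245.5 h 0.316 F [0.9 0.2 0.6] w 16.2
0 [-0.001, 0.0, 0.063, 45.7, -1.2, 15.1, -0.62]
1 [-0.001, 0.0, 0.126, 91.4, -2.5, 30.2, -0.62]
2 [-0.001, 0.0, 0.19, 137.1, -3.7, 45.3, -0.62]
3 [-0.001, 0.0, 0.253, 182.8, -5.0, 60.4, -0.62]
4 [-0.001, 0.0, 0.316, 228.5, -6.2, 75.5, -0.62]
5 [-0.001, 0.0, 0.316, 228.6, -6.2, 130.5, -0.62]
```

>>> carry_out:
  motion:
    - [0,0,0.063,46,-1,15,-0.62]
    - [0,0,0.126,91,-2.5,30,-0.62]
    - [0,0,0.19,137,-4,45,-0.62]
    - [0,0,0.253,183,-5,60,-0.62]
    - [0,0,0.316,228.5,-6,75,-0.62]

```text
clock: 2.08
position: [585.4, -79.6, 169.7]
ee_rot: [0.766, -0.643, -0.0, 0.0]
contact_force: [0.4, 0.0, 0.0]
gripper_width: 15.9
grasp_force: 0.0
```

>>> carry_out:
  motion:
    - [0,0,0,0,0,40,-0.62]
    - [0,0,0,0,0,58,-0.62]
    - [0,0,0,0,0,60,-0.62]
    - [0,0,0,0,0,60,-0.62]

```text
clock: 2.58
position: [585.3, -78.1, 111.0]
ee_rot: [0.767, -0.642, 0.001, -0.0]
contact_force: [0.1, -0.3, 0.2]
gripper_width: 16.3
grasp_force: 0.0
```

```bash
python3 -c "
from h import *
goto([(-5.7,-76,105,0)],-0.62,step=60)
im=get_image('scene');cv2.imwrite('pics/s1.png',cv2.resize(im['color'][110:290,150:390],None,fx=3,fy=3,interpolation=cv2.INTER_CUBIC))"
```

```text
t 2.58 tray [ -5.2 -74.1] z 111.0 h 0.003 F [ 0.1 -0.3  0.2] w 16.3
0 [-0.001, -0.0, 0.003, 1.9, 0.5, 6.0, -0.62]
```

View pics/s1.png

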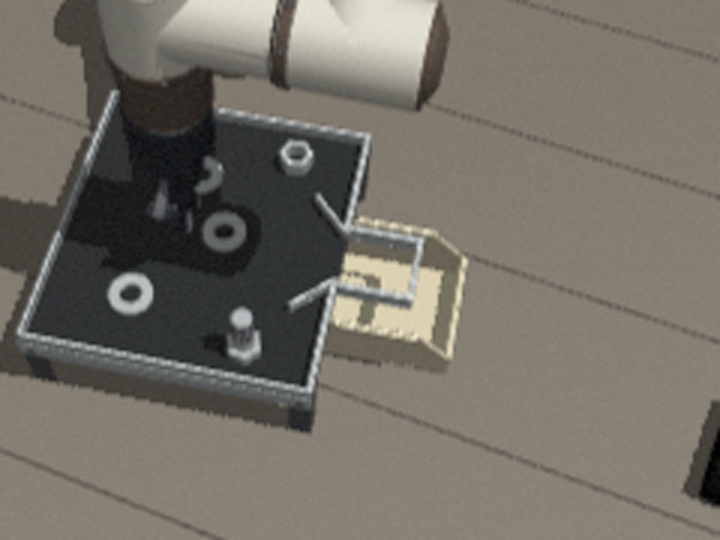

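>>> carry_out:
  motion:
    - [0,0,0,2,0,5,-0.62]
    - [0,0,0,2,0,9,-0.62]
    - [0,0,0,2,0,12,-0.62]
    - [0,0,0,2,0,13.5,-0.62]
    - [0,0,0,2,0,13.5,-0.62]

```text
clock: 3.25
position: [585.1, -80.2, 96.7]
ee_rot: [0.767, -0.642, -0.0, 0.0]
contact_force: [0.0, 0.1, 0.5]
gripper_width: 16.4
grasp_force: 0.0
```

>>> carry_out:
  motion:
    - [0,0,0,0,0,1,-0.62]
    - [0,0,0,0,0,2,-0.62]
    - [0,0,0,0,0,2,-0.62]

```text
clock: 3.62
position: [585.1, -80.2, 94.7]
ee_rot: [0.767, -0.642, -0.0, 0.0]
contact_force: [-0.8, 1.2, 0.2]
gripper_width: 16.4
grasp_force: 0.0
```

>>> carry_out:
  motion:
    - [0,0,0,0,0,1,-0.62]
    - [0,0,0,0,0,1,-0.62]

```text
clock: 3.88
position: [585.2, -80.2, 94.4]
ee_rot: [0.767, -0.642, 0.0, -0.0]
contact_force: [-1.0, 0.5, 4.6]
gripper_width: 16.1
grasp_force: 2.0
```

>>> carry_out:
  motion:
    - [0,0,0,0,0,1,-0.62]
    - [0,0,0,0,0,1,-0.62]

```text
clock: 4.12
position: [585.2, -80.2, 94.3]
ee_rot: [0.767, -0.642, 0.0, -0.0]
contact_force: [-2.8, 0.9, 8.9]
gripper_width: 16.2
grasp_force: 4.5
```

```bash
python3 -c "
from h import *
goto([(-5.7,-76,97.5,0),(-5.7,-67,97.5,0),(0,10,97.5,0),(0,64,97.5,0)],-0.62,step=14)"
```

```text
t 4.12 tray [ -5.7 -76.1] z 94.3 h 0.003 F [-2.8  0.9  8.9] w 16.2
0 [-0.001, -0.0, 0.003, -0.1, 0.0, -3.2, -0.62]
1 [-0.001, -0.0, 0.003, -9.1, -0.0, -3.2, -0.62]
2 [-0.001, -0.0, 0.003, -21.9, -1.0, -3.2, -0.62]
3 [-0.001, -0.0, 0.003, -34.8, -2.0, -3.2, -0.62]
4 [-0.001, -0.0, 0.003, -47.6, -3.0, -3.2, -0.62]
5 [-0.001, -0.0, 0.003, -60.4, -3.9, -3.2, -0.62]
6 [-0.001, -0.0, 0.003, -73.3, -4.9, -3.2, -0.62]
7 [-0.001, -0.0, 0.003, -86.1, -5.9, -3.2, -0.62]
8 [-0.001, -0.0, 0.003, -99.6, -6.0, -3.2, -0.62]
9 [-0.001, -0.0, 0.003, -113.1, -6.0, -3.2, -0.62]
10 [-0.001, -0.0, 0.003, -126.6, -6.0, -3.2, -0.62]
11 [-0.001, -0.0, 0.003, -140.1, -6.1, -3.2, -0.62]
```

>>> carry_out:
  motion:
    - [0,0,0,0,0,-4,-0.62]
    - [0,0,0,-9,0,-4,-0.62]
    - [0,0,0,-20,-1,-4,-0.62]
    - [0,0,0,-32,-2,-4,-0.62]
    - [0,0,0,-45,-3,-4,-0.62]

```text
clock: 4.75
position: [579.9, -34.3, 96.6]
ee_rot: [0.767, -0.642, -0.0, 0.0]
contact_force: [-0.2, 0.3, -0.1]
gripper_width: 16.3
grasp_force: 0.2
```

>>> carry_out:
  motion:
    - [0,0,0,-13,-1,0,-0.62]
    - [0,0,0,-26,-2,0,-0.62]
    - [0,0,0,-39,-3,0,-0.62]
    - [0,0,0,-52,-3,0,-0.62]
    - [0,0,0,-62,-3,0,-0.62]

```text
clock: 5.38
position: [572.0, 27.1, 96.8]
ee_rot: [0.767, -0.642, -0.0, 0.0]
contact_force: [-0.0, -0.9, 0.0]
gripper_width: 16.3
grasp_force: 0.1
```

```bash
python3 -c "
from h import *
goto([(0,64,97.5,0)],-0.62,step=14)
im=get_image('scene');cv2.imwrite('pics/s2.png',cv2.resize(im['color'][110:290,150:390],None,fx=3,fy=3,interpolation=cv2.INTER_CUBIC))"
```

```text
t 5.38 tray [-0.1 31.8] z 96.8 h 0.003 F [-0.  -0.9  0. ] w 16.3
0 [0.0, 0.0, 0.001, -10.7, -0.0, -0.2, -0.62]
1 [0.0, 0.0, 0.002, -21.5, -0.1, -0.4, -0.62]
2 [0.0, 0.0, 0.003, -32.2, -0.1, -0.7, -0.62]
```

View pics/s2.png

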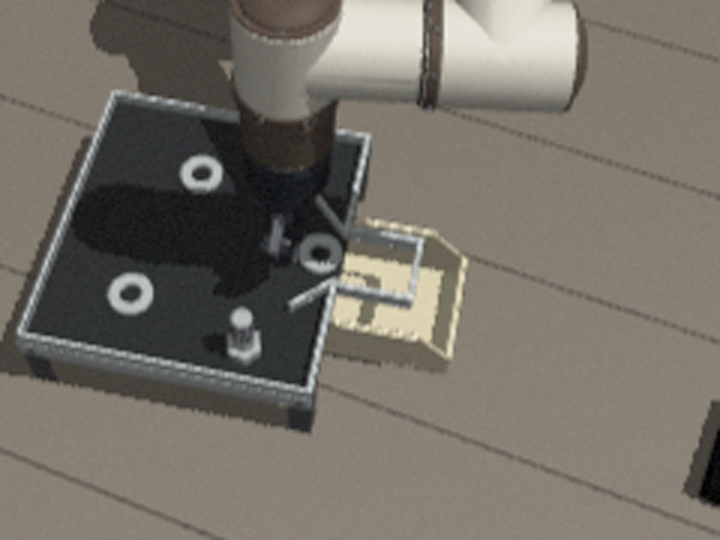

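>>> carry_out:
  motion:
    - [0,0,0,-10,0,0,-0.62]
    - [0,0,0,-20,0,0,-0.62]
    - [0,0,0,-28,0,0,-0.62]
    - [0,0,0,-34,0,0,-0.62]
    - [0,0,0,-34,0,0,-0.62]

```text
clock: 6.05
position: [566.1, 60.1, 96.8]
ee_rot: [0.767, -0.642, -0.0, -0.0]
contact_force: [-0.3, -0.4, 0.4]
gripper_width: 15.9
grasp_force: 0.0
```

```bash
python3 -c "
from h import *
goto([(0,40,97,0),(0,0,130,0)],-0.62,step=60)
im=get_image('top');cv2.imwrite('pics/t2.png',cv2.resize(im['color'][110:255,185:365],None,fx=4,fy=4,interpolation=cv2.INTER_CUBIC))"
```

```text
t 6.05 tray [-0.1 65.4] z 96.8 h 0.003 F [-0.3 -0.4  0.4] w 15.9
0 [0.0, 0.0, 0.003, 25.4, -0.0, -0.2, -0.62]
1 [0.0, 0.0, 0.003, 65.4, 0.1, -33.2, -0.62]
```

View pics/t2.png

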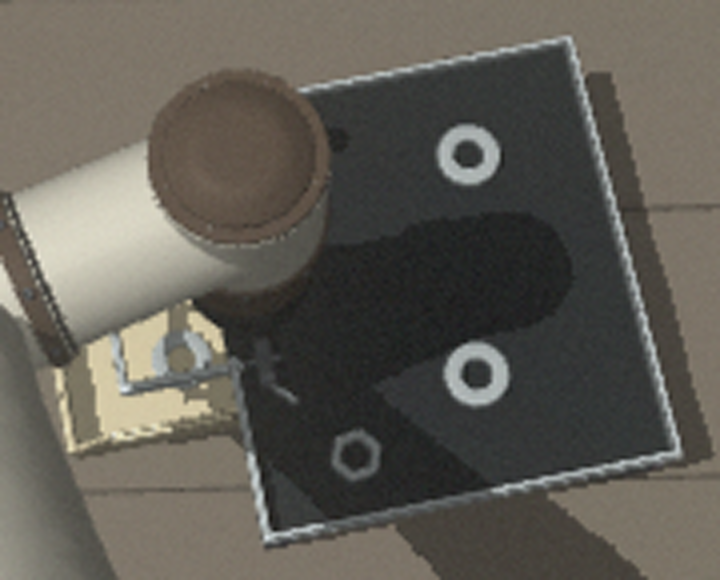

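>>> carry_out:
  motion:
    - [0,0,0,25,0,0,-0.62]
    - [0,0,0,60,0,-35,-0.62]

```text
clock: 6.35
position: [574.9, -0.0, 129.5]
ee_rot: [0.767, -0.641, -0.002, 0.003]
contact_force: [0.6, -0.0, -0.2]
gripper_width: 16.1
grasp_force: 0.0
```

```bash
python3 -c "
from h import *
goto([(-91,-111,127,-.575),(-91,-111,97,-.575)],-0.62,step=50)"
```

```text
t 6.35 tray [-1.9  4.6] z 129.5 h 0.003 F [ 0.6 -0.  -0.2] w 16.1
0 [0.007, -0.001, 0.145, 28.8, 22.4, 0.8, -0.62]
1 [0.007, -0.001, 0.289, 57.7, 44.7, 1.6, -0.62]
2 [0.007, -0.002, 0.434, 86.5, 67.1, 2.4, -0.62]
3 [0.007, -0.002, 0.578, 115.3, 89.5, 3.1, -0.62]
4 [0.007, -0.002, 0.578, 115.3, 89.3, 33.1, -0.62]
```

>>> carry_out:
  motion:
    - [0,0,0.145,29,22,0,-0.62]
    - [0,0,0.29,58,45,0,-0.62]
    - [0,0,0.435,86,67,0,-0.62]
    - [0,0,0.578,115,89,0,-0.62]
    - [0,0,0.578,115,89,0,-0.62]

```text
clock: 6.98
position: [508.0, -130.0, 131.8]
ee_rot: [-0.551, 0.835, 0.0, -0.0]
contact_force: [-0.3, 0.3, 0.2]
gripper_width: 16.0
grasp_force: 0.0
```

```bash
python3 -c "
from h import *
goto([(-91,-111,100,-.575),(-91,-111,97,-.575)],-0.62,step=50)"
```

```text
t 6.97 tray [ -90.4 -111.8] z 131.8 h -0.579 F [-0.3  0.3  0.2] w 16.0
0 [0.001, -0.0, -0.004, -0.3, 1.0, 31.8, -0.62]
1 [0.001, -0.0, -0.004, -0.3, 1.0, 34.8, -0.62]
```

>>> carry_out:
  motion:
    - [0,0,0,0,1,20,-0.62]
    - [0,0,0,0,1,31,-0.62]
    - [0,0,0,0,1,34.5,-0.62]
    - [0,0,0,0,1,34.5,-0.62]

```text
clock: 7.48
position: [508.8, -127.6, 97.3]
ee_rot: [-0.552, 0.834, -0.0, -0.0]
contact_force: [-0.4, -0.3, -0.0]
gripper_width: 15.7
grasp_force: 0.0
```

```bash
python3 -c "
from h import *
c=lambda x,y,h:(x+31.5*np.sin(h),y-31.5*np.cos(h),97,h)
goto([c(-68.3,-75.5,-.575),c(0,30,-.575),c(0,34,-.4),c(0,38,-.24),c(0,42,-.1),c(0,46,0),c(0,56,0),c(0,97,0)],-0.62,step=14)"
```

```text
t 7.47 tray [ -89.2 -109.6] z 97.3 h -0.575 F [-0.4 -0.3 -0. ] w 15.7
0 [0.0, -0.0, 0.0, -8.4, 1.0, 0.2, -0.62]
1 [0.0, -0.0, 0.0, -22.4, 1.0, 0.2, -0.62]
2 [0.0, -0.0, 0.0, -36.4, 1.0, 0.2, -0.62]
3 [0.0, -0.0, 0.0, -50.3, 1.0, 0.2, -0.62]
4 [0.0, -0.0, 0.0, -64.3, 1.0, 0.2, -0.62]
5 [0.0, -0.0, 0.0, -78.3, 1.0, 0.2, -0.62]
6 [0.0, -0.0, 0.0, -92.2, 1.0, 0.2, -0.62]
7 [0.0, -0.0, 0.0, -106.2, 1.0, 0.2, -0.62]
8 [0.0, -0.0, 0.0, -120.1, 1.0, 0.2, -0.62]
9 [0.0, -0.0, 0.0, -134.1, 1.0, 0.2, -0.62]
10 [0.0, -0.0, -0.087, -136.0, -0.6, 0.2, -0.62]
11 [0.0, -0.0, -0.175, -137.9, -2.3, 0.2, -0.62]
12 [0.0, -0.0, -0.335, -142.6, -5.0, 0.2, -0.62]
13 [0.0, -0.0, -0.475, -147.7, -6.8, 0.2, -0.62]
14 [0.0, -0.0, -0.575, -152.6, -7.4, 0.2, -0.62]
15 [0.0, -0.0, -0.575, -161.0, -2.0, 0.2, -0.62]
16 [0.0, -0.0, -0.575, -172.5, 5.5, 0.2, -0.62]
17 [0.0, -0.0, -0.575, -183.9, 12.9, 0.2, -0.62]
18 [0.0, -0.0, -0.575, -195.4, 20.3, 0.2, -0.62]
```

>>> carry_out:
  motion:
    - [0,0,0,-8,1,0,-0.62]
    - [0,0,0,-19,1,0,-0.62]
    - [0,0,0,-32,1,0,-0.62]
    - [0,0,0,-46,1,0,-0.62]
    - [0,0,0,-60,1,0,-0.62]

```text
clock: 8.1
position: [531.5, -71.2, 97.4]
ee_rot: [-0.552, 0.834, -0.0, 0.0]
contact_force: [-0.1, -0.4, 0.8]
gripper_width: 16.5
grasp_force: 0.4
```

>>> carry_out:
  motion:
    - [0,0,0,-14,0,0,-0.62]
    - [0,0,0,-28,0,0,-0.62]
    - [0,0,0,-42,0,0,-0.62]
    - [0,0,0,-54,0,0,-0.62]
    - [0,0,0,-63,0,0,-0.62]

```text
clock: 8.72
position: [555.8, -13.5, 97.3]
ee_rot: [-0.552, 0.834, 0.0, -0.0]
contact_force: [-0.4, -1.4, 0.7]
gripper_width: 16.9
grasp_force: 0.4
```

```bash
python3 -c "
from h import *
c=lambda x,y,h:(x+31.5*np.sin(h),y-31.5*np.cos(h),97,h)
goto([c(0,30,-.575),c(0,34,-.42),c(0,38,-.27),c(0,42,-.13),c(0,46,0),c(0,56,0),c(0,97,0)],-0.62,step=14)
im=get_image('scene');cv2.imwrite('pics/s3.png',cv2.resize(im['color'][110:290,150:390],None,fx=3,fy=3,interpolation=cv2.INTER_CUBIC))"
```

```text
t 8.72 tray [-23.   -5.4] z 97.3 h -0.575 F [-0.4 -1.4  0.7] w 16.9
0 [0.0, -0.0, -0.0, -10.7, -0.1, 0.3, -0.62]
1 [0.0, -0.0, -0.155, -14.4, -2.8, 0.3, -0.62]
2 [0.0, -0.0, -0.305, -18.9, -5.2, 0.3, -0.62]
3 [0.0, -0.0, -0.445, -23.8, -7.1, 0.3, -0.62]
4 [0.0, -0.0, -0.575, -29.2, -8.5, 0.3, -0.62]
5 [0.0, -0.0, -0.575, -37.6, -3.1, 0.3, -0.62]
6 [0.0, -0.0, -0.575, -49.0, 4.4, 0.3, -0.62]
7 [0.0, -0.0, -0.575, -60.5, 11.8, 0.3, -0.62]
8 [0.0, -0.0, -0.575, -72.0, 19.3, 0.3, -0.62]
```

View pics/s3.png

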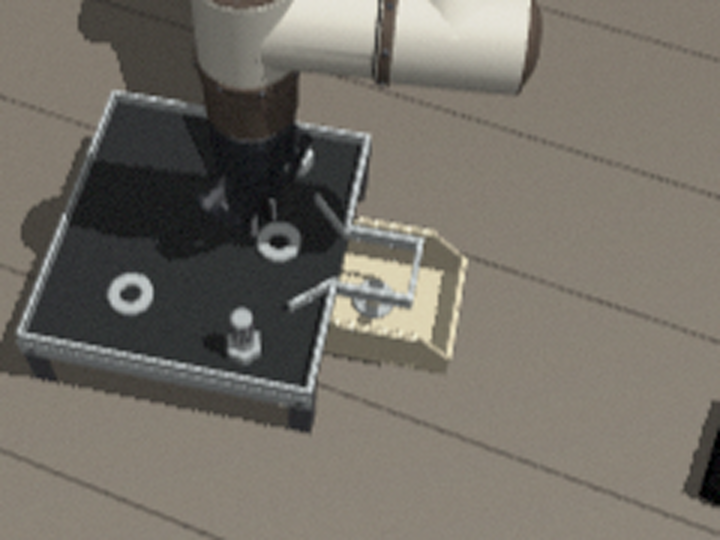

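>>> carry_out:
  motion:
    - [0,0,0,-10.5,0,0,-0.62]
    - [0,0,-0.155,-14.5,-3,0,-0.62]
    - [0,0,-0.305,-19,-5,0,-0.62]
    - [0,0,-0.445,-24,-7,0,-0.62]
    - [0,0,-0.575,-29,-8.5,0,-0.62]

```text
clock: 9.4
position: [575.0, 9.4, 97.3]
ee_rot: [0.767, -0.641, 0.0, -0.0]
contact_force: [-0.2, 0.3, 0.4]
gripper_width: 16.4
grasp_force: 0.2
```

```bash
python3 -c "
from h import *
goto([(0,23,97,0),(0,66,97,0)],-0.62,step=12)
im=get_image('scene');cv2.imwrite('pics/s4.png',cv2.resize(im['color'][110:290,150:390],None,fx=3,fy=3,interpolation=cv2.INTER_CUBIC))"
```

```text
t 9.4 tray [-0.2 13.9] z 97.3 h 0.003 F [-0.2  0.3  0.4] w 16.4
0 [-0.0, 0.0, 0.003, -9.1, -0.2, 0.3, -0.62]
1 [-0.0, 0.0, 0.003, -19.9, -0.3, 0.3, -0.62]
2 [-0.0, 0.0, 0.003, -30.6, -0.3, 0.3, -0.62]
3 [-0.0, 0.0, 0.003, -41.4, -0.3, 0.3, -0.62]
4 [-0.0, 0.0, 0.003, -52.1, -0.4, 0.3, -0.62]
```

View pics/s4.png

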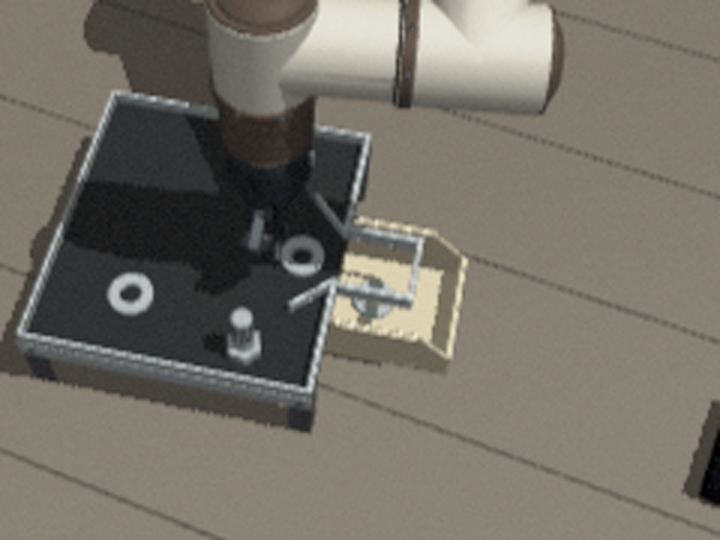

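```bash
python3 -c "
from h import *
im=get_image('scene')
for p in [(302,256),(320,253),(130,293)]:
  q=(np.array(p)+.5)/3-.5+[150,110]
  print((T['M'].T@(px2w(im,q,88)[0,:2]-T['t'])).round(1))"
```

```text
[ 9.3 47.5]
[ 2.2 63.9]
[  84.9 -104. ]
```

>>> carry_out:
  motion:
    - [0,0,0,3,-3,0,-0.62]
    - [0,0,0,3,-7,0,-0.62]
    - [0,0,0,-3,-7,0,-0.62]
    - [0,0,0,-8,-4,0,-0.62]
    - [0,0,0,-13,-0.5,0,-0.62]

```text
clock: 10.12
position: [572.5, 22.4, 97.3]
ee_rot: [0.766, -0.643, -0.0, 0.0]
contact_force: [0.3, -0.3, -0.1]
gripper_width: 15.9
grasp_force: 0.2
```

```bash
python3 -c "
from h import *
goto([(0,66,97,0)],-0.62,step=12)
im=get_image('scene');cv2.imwrite('pics/s5.png',cv2.resize(im['color'][160:230,220:300],None,fx=6,fy=6,interpolation=cv2.INTER_CUBIC))"
```

```text
t 10.12 tray [-0.3 27.1] z 97.3 h -0.001 F [ 0.3 -0.3 -0.1] w 15.9
0 [0.0, 0.0, -0.0, -9.7, -0.1, 0.1, -0.62]
1 [0.0, 0.0, -0.0, -19.4, -0.2, 0.1, -0.62]
2 [0.0, 0.0, -0.0, -29.1, -0.2, 0.2, -0.62]
3 [0.0, 0.0, -0.001, -38.9, -0.3, 0.3, -0.62]
```

View pics/s5.png

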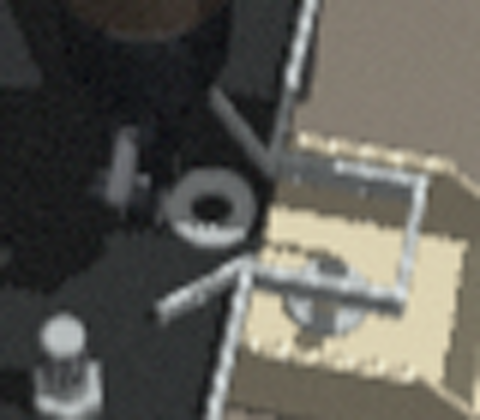

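>>> carry_out:
  motion:
    - [0,0,0,-9,0,0,-0.62]
    - [0,0,0,-18,0,0,-0.62]
    - [0,0,0,-28,0,0,-0.62]
    - [0,0,0,-38,0,0,-0.62]
    - [0,0,0,-39,0,0,-0.62]

```text
clock: 10.8
position: [566.1, 61.4, 97.3]
ee_rot: [0.766, -0.643, -0.0, -0.0]
contact_force: [0.8, -0.4, 0.4]
gripper_width: 16.3
grasp_force: 0.0
```

```bash
python3 -c "
from h import *
goto([(0,66,97,0)],-0.62,step=12)
im=get_image('scene');cv2.imwrite('pics/s6.png',cv2.resize(im['color'][160:230,220:320],None,fx=6,fy=6,interpolation=cv2.INTER_CUBIC))"
```

```text
t 10.8 tray [ 0.1 66.6] z 97.3 h 0.0 F [ 0.8 -0.4  0.4] w 16.3
0 [-0.0, 0.0, 0.0, 0.6, 0.1, 0.3, -0.62]
```

View pics/s6.png

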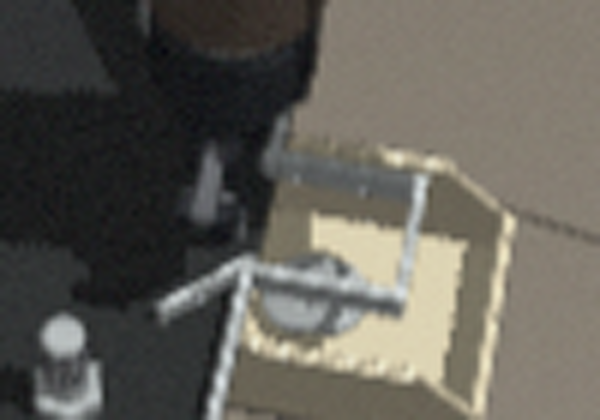

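>>> carry_out:
  motion:
    - [0,0,0,25,0,0,-0.62]
    - [0,0,0,60,0,-35,-0.62]
    - [0,0,0,60,0,-35,-0.62]

```text
clock: 11.22
position: [578.6, -0.2, 134.9]
ee_rot: [0.765, -0.644, 0.002, -0.002]
contact_force: [-0.8, -1.2, -0.4]
gripper_width: 16.3
grasp_force: 0.0
```

```bash
python3 -c "
from h import *
goto([(107.4,-138.8,132,.625),(107.4,-138.8,97,.625)],-0.62,step=50)"
```

```text
t 11.22 tray [1.7 3.8] z 134.9 h -0.003 F [-0.8 -1.2 -0.4] w 16.3
0 [-0.006, -0.001, -0.157, 35.6, -26.5, 0.9, -0.62]
1 [-0.006, -0.001, -0.314, 71.1, -53.1, 1.8, -0.62]
2 [-0.006, -0.002, -0.471, 106.7, -79.6, 2.7, -0.62]
3 [-0.006, -0.002, -0.628, 142.3, -106.1, 3.6, -0.62]
4 [-0.006, -0.002, -0.628, 142.2, -105.9, 38.6, -0.62]
```

>>> carry_out:
  motion:
    - [0,0,-0.157,36,-27,0,-0.62]
    - [0,0,-0.314,72,-54,0,-0.62]
    - [0,0,-0.47,108,-81,0,-0.62]
    - [0,0,-0.627,144,-107,0,-0.62]
    - [0,0,-0.627,144,-107,0,-0.62]

```text
clock: 11.85
position: [707.7, -123.8, 130.1]
ee_rot: [0.926, -0.377, -0.001, 0.0]
contact_force: [-0.9, 1.0, -0.1]
gripper_width: 15.9
grasp_force: 0.0
```

```bash
python3 -c "
from h import *
goto([(107.4,-138.8,97,.625)],-0.62,step=50)"
```

```text
t 11.85 tray [ 107.4 -140.4] z 130.1 h 0.623 F [-0.9  1.  -0.1] w 15.9
0 [0.001, 0.001, -0.002, -1.2, -1.0, 33.1, -0.62]
```

>>> carry_out:
  motion:
    - [0,0,0,-1,-1,20,-0.62]
    - [0,0,0,-1,-1,30,-0.62]
    - [0,0,0,-1,-1,33,-0.62]
    - [0,0,0,-1,-1,33,-0.62]

```text
clock: 12.35
position: [706.9, -120.1, 99.6]
ee_rot: [0.927, -0.375, 0.0, 0.0]
contact_force: [-0.6, -0.1, -1.0]
gripper_width: 16.4
grasp_force: 0.0
```

```bash
python3 -c "
from h import *
c=lambda x,y,h:(x-31.5*-np.sin(h),y-31.5*np.cos(h),97,h)
goto([c(82.8,-104.7,.625),c(0,10,.625)],-0.62,step=13)"
```

```text
t 12.35 tray [ 107.2 -136.6] z 99.6 h 0.627 F [-0.6 -0.1 -1. ] w 16.4
0 [-0.0, -0.0, 0.002, -8.6, 1.1, 2.6, -0.62]
1 [-0.0, -0.0, 0.002, -21.5, 1.1, 2.6, -0.62]
2 [-0.0, -0.0, 0.002, -34.4, 1.1, 2.6, -0.62]
3 [-0.0, -0.0, 0.002, -47.2, 1.0, 2.6, -0.62]
4 [-0.0, -0.0, 0.002, -60.1, 1.0, 2.6, -0.62]
5 [-0.0, -0.0, 0.002, -72.9, 1.0, 2.6, -0.62]
6 [-0.0, -0.0, 0.002, -85.8, 1.0, 2.6, -0.62]
7 [-0.0, -0.0, 0.002, -98.7, 1.0, 2.6, -0.62]
8 [-0.0, -0.0, 0.002, -111.5, 1.0, 2.6, -0.62]
9 [-0.0, -0.0, 0.002, -124.4, 0.9, 2.6, -0.62]
10 [-0.0, -0.0, 0.002, -137.2, 0.9, 2.6, -0.62]
11 [-0.0, -0.0, 0.002, -150.1, 0.9, 2.6, -0.62]
```

>>> carry_out:
  motion:
    - [0,0,0,-3,1,2.5,-0.62]
    - [0,0,0,-12,1,2.5,-0.62]
    - [0,0,0,-24,1,2.5,-0.62]
    - [0,0,0,-37,1,2.5,-0.62]
    - [0,0,0,-50,1,2.5,-0.62]

```text
clock: 12.98
position: [669.5, -85.6, 97.0]
ee_rot: [0.927, -0.375, 0.0, -0.0]
contact_force: [-0.6, -0.7, 0.7]
gripper_width: 16.3
grasp_force: 0.1
```

>>> carry_out:
  motion:
    - [0,0,0,-13,0,0,-0.62]
    - [0,0,0,-26,0,0,-0.62]
    - [0,0,0,-39,0,0,-0.62]
    - [0,0,0,-52,0,0,-0.62]
    - [0,0,0,-64,0,0,-0.62]

```text
clock: 13.6
position: [623.8, -41.3, 96.9]
ee_rot: [0.927, -0.375, 0.0, -0.0]
contact_force: [0.7, -0.4, 0.2]
gripper_width: 16.7
grasp_force: 0.2
```

```bash
cat >> h.py <<'E'
def washer(pred):
    "fit the bright ring near a predicted tray point, in the scene camera; returns tray xy"
    im=get_image("scene");g=cv2.cvtColor(im["color"],cv2.COLOR_BGR2GRAY).astype(float)
    M=T["M"];K=im["mtx"];Rc=R.from_quat(im["orientation"]);a=np.linspace(0,2*np.pi,48,endpoint=False);u=np.c_[np.cos(a),np.sin(a)]
    def val(c,r):
        w=(np.array(c)+r*u)@M.T+T["t"];pc=Rc.inv().apply(np.c_[w,np.full(48,88)]-im["position"])@K.T
        q=(pc[:,:2]/pc[:,2:]).astype(np.float32);return cv2.remap(g.astype(np.float32),q[:,0].reshape(1,-1),q[:,1].reshape(1,-1),1).mean()
    b=max((val((x,y),16)-.5*val((x,y),5)-.5*val((x,y),27),x,y) for x in np.arange(pred[0]-25,pred[0]+25,1.5) for y in np.arange(pred[1]-25,pred[1]+25,1.5))
    print("washer",[round(float(v),1) for v in b])
E
python3 -c "
from h import *
c=lambda x,y,h:(x-31.5*-np.sin(h),y-31.5*np.cos(h),97,h)
goto([c(0,10,.625)],-0.62,step=14)
washer((15,-10))"
```

```text
t 13.6 tray [ 39.1 -44.5] z 96.9 h 0.626 F [ 0.7 -0.4  0.2] w 16.7
0 [-0.0, -0.0, 0.0, -11.9, -0.1, -0.0, -0.62]
1 [-0.0, -0.0, 0.001, -23.7, -0.2, -0.1, -0.62]
2 [-0.0, -0.0, 0.001, -35.6, -0.3, -0.1, -0.62]
washer [63.8, 24.5, -17.0]
```

>>> carry_out:
  motion:
    - [0,0,0,-12,0,0,-0.62]
    - [0,0,0,-23,0,0,-0.62]
    - [0,0,0,-31,0,0,-0.62]
    - [0,0,0,-36,0,0,-0.62]

```text
clock: 14.15
position: [598.1, -16.5, 96.9]
ee_rot: [0.927, -0.375, 0.0, 0.0]
contact_force: [0.6, 0.2, -0.5]
gripper_width: 16.3
grasp_force: 0.2
```

```bash
python3 -c "
from h import *
c=lambda x,y,h:(x-31.5*-np.sin(h),y-31.5*np.cos(h),97,h)
goto([c(0,16,.5),c(0,23,.37),c(0,30,.24),c(0,37,.12),c(0,43,0)],-0.62,step=40)
washer((0,10))"
```

```text
t 14.15 tray [ 18.1 -15.6] z 96.9 h 0.627 F [ 0.6  0.2 -0.5] w 16.3
0 [-0.0, -0.0, 0.127, -5.0, 0.1, -0.1, -0.62]
1 [-0.0, -0.0, 0.257, -11.4, -0.0, -0.1, -0.62]
2 [-0.0, -0.0, 0.387, -18.4, -0.2, -0.1, -0.62]
3 [-0.0, -0.0, 0.507, -25.7, -0.9, -0.1, -0.62]
4 [-0.0, -0.0, 0.627, -32.6, -1.3, -0.1, -0.62]
washer [60.8, 2.0, 12.0]
```

>>> carry_out:
  motion:
    - [0,0,0.127,-5,0,0,-0.62]
    - [0,0,0.257,-11.5,0,0,-0.62]
    - [0,0,0.387,-18.5,0,0,-0.62]
    - [0,0,0.507,-25.5,-1,0,-0.62]
    - [0,0,0.627,-32.5,-1,0,-0.62]

```text
clock: 14.82
position: [575.8, 6.5, 96.8]
ee_rot: [0.765, -0.645, 0.0, 0.0]
contact_force: [0.7, -1.1, -0.4]
gripper_width: 16.6
grasp_force: 0.3
```

```bash
python3 -c "
from h import *
goto([(0,66,97,0)],-0.62,step=12)
washer((0,45))"
```

```text
t 14.82 tray [ 0.1 10.9] z 96.8 h -0.005 F [ 0.7 -1.1 -0.4] w 16.6
0 [0.0, -0.0, -0.001, -11.0, 0.1, -0.0, -0.62]
1 [0.0, -0.0, -0.002, -22.1, 0.2, -0.1, -0.62]
2 [0.0, -0.0, -0.003, -33.1, 0.2, -0.1, -0.62]
3 [0.0, -0.0, -0.004, -44.1, 0.3, -0.2, -0.62]
4 [0.0, -0.0, -0.005, -55.1, 0.4, -0.2, -0.62]
washer [72.2, -5.5, 44.0]
```

>>> carry_out:
  motion:
    - [0,0,0,3,3,0,-0.62]
    - [0,0,0,3,7,0,-0.62]
    - [0,0,0,-3,7,0,-0.62]
    - [0,0,0,-8,4,0,-0.62]
    - [0,0,0,-13,0.5,0,-0.62]

```text
clock: 15.5
position: [573.4, 19.7, 96.8]
ee_rot: [0.766, -0.643, 0.0, -0.0]
contact_force: [-0.3, -0.5, -0.1]
gripper_width: 16.7
grasp_force: 0.1
```

```bash
python3 -c "
from h import *
goto([(0,66,97,0)],-0.62,step=12)
washer((0,55))"
```

```text
t 15.5 tray [ 0.  24.3] z 96.8 h -0.0 F [-0.3 -0.5 -0.1] w 16.7
0 [-0.0, -0.0, -0.0, -10.4, 0.0, -0.0, -0.62]
1 [-0.0, -0.0, -0.0, -20.9, 0.0, -0.1, -0.62]
2 [-0.0, -0.0, -0.0, -31.3, 0.0, -0.1, -0.62]
3 [-0.0, -0.0, -0.0, -41.7, 0.0, -0.2, -0.62]
washer [72.4, 0.5, 57.0]
```

Centred (within about 1.5 mm); push through.

>>> carry_out:
  motion:
    - [0,0,0,-9,0,0,-0.62]
    - [0,0,0,-18,0,0,-0.62]
    - [0,0,0,-28,0,0,-0.62]
    - [0,0,0,-38,0,0,-0.62]
    - [0,0,0,-43,0,0,-0.62]

```text
clock: 16.18
position: [565.5, 62.4, 96.8]
ee_rot: [0.766, -0.643, -0.0, -0.0]
contact_force: [0.3, -0.1, 0.3]
gripper_width: 16.6
grasp_force: 0.0
```

>>> carry_out:
  motion:
    - [0,0,0,0,0,0,-0.62]
    - [0,0,0,25,0,0,-0.62]
    - [0,0,0,60,0,-35,-0.62]
    - [0,0,0,110,0,-60,-0.62]
    - [0,0,0,130,0,-80,-0.62]

```text
clock: 16.8
position: [588.4, -68.9, 177.9]
ee_rot: [0.765, -0.644, 0.0, -0.0]
contact_force: [0.3, 0.3, -0.6]
gripper_width: 16.3
grasp_force: 0.0
```

```bash
python3 -c "
from h import *
goto([(0,-60,180,0)],-0.62,step=60)
a=[cv2.resize(get_image(n)['color'][y0:y0+145,x0:x0+180],None,fx=2.2,fy=2.2,interpolation=cv2.INTER_CUBIC) for n,x0,y0 in(('top',185,110),('scene',160,130))]
cv2.imwrite('pics/f.png',np.hstack(a))"
```

```text
t 16.8 tray [ -0.6 -65.5] z 177.9 h -0.003 F [ 0.3  0.3 -0.6] w 16.3
0 [-0.001, -0.0, -0.003, -5.5, -0.6, -2.1, -0.62]
```

View pics/f.png

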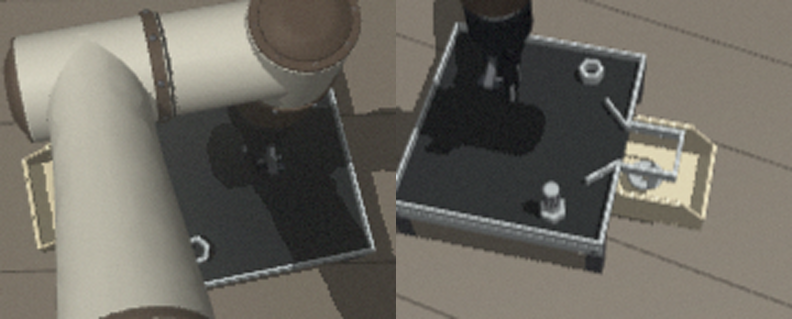

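>>> carry_out:
  motion:
    - [0,0,0,0,0,-20,-0.62]
    - [0,0,0,0,0,-20,-0.62]
    - [0,0,0,0,0,-20,-0.62]
    - [0,0,0,0,0,-20,-0.62]
    - [0,0,0,0,0,-20,-0.62]

```text
clock: 17.52
position: [587.9, -66.3, 196.1]
ee_rot: [0.766, -0.643, -0.0, 0.0]
contact_force: [-0.1, 0.3, -0.5]
gripper_width: 16.3
grasp_force: 0.0
```

```bash
python3 -c "
from h import *
print(job_done())"
```

```text
the job is handed in; nothing more can be done
None
```

I pushed all three washers one at a time through the gate and into the bin, left the nut and bolt standing where they were, and handed the job in at about 17.5 s; the judge gave no verdict, but the last picture showed an empty deck and washers in the bin.

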